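# Sort the bearing sleeves into their stock trays

### The job

Stock-taking at the spare-parts counter: pick out the four round steel sleeves and stand each one upright on the floor of the blue-rimmed tray of its own size, the smallest sleeve in the smallest tray and so on up to the largest in the largest. Do not knock any sleeve over, and leave the two hexagon nuts where they are.

Things in the scene. Friction and masses are not known exactly. Their poses are not given: they have to be found in the camera images.
- sleeve_s_mid (a point): The smallest of four loose plain steel sleeves (round tubes with a through bore) that stand upright: 28 mm outside diameter, 18 mm bore, 60 mm tall. This point is on its axis, half-way up (30 mm above its foot); z is its axis, up.
- sleeve_m_mid (a point): The second smallest of four loose plain steel sleeves (round tubes with a through bore) that stand upright: 38 mm outside diameter, 26 mm bore, 60 mm tall. This point is on its axis, half-way up (30 mm above its foot); z is its axis, up.
- sleeve_l_mid (a point): The second largest of four loose plain steel sleeves (round tubes with a through bore) that stand upright: 49 mm outside diameter, 35 mm bore, 60 mm tall. This point is on its axis, half-way up (30 mm above its foot); z is its axis, up.
- sleeve_xl_mid (a point): The largest of four loose plain steel sleeves (round tubes with a through bore) that stand upright: 60 mm outside diameter, 44 mm bore, 60 mm tall. This point is on its axis, half-way up (30 mm above its foot); z is its axis, up.
- tray_s: The smallest of four shallow square stock trays with a blue rim and a grey floor, fixed to the counter: 48 mm square inside, 54 mm outside, floor 2 mm thick, rim 8 mm above the counter. Made for the 28 mm sleeve. Origin: the centre of its underside, on the counter; x and y run along its sides, z up.
- tray_m: The second smallest of four shallow square stock trays with a blue rim and a grey floor, fixed to the counter: 58 mm square inside, 64 mm outside, floor 2 mm thick, rim 8 mm above the counter. Made for the 38 mm sleeve. Origin: the centre of its underside, on the counter; x and y run along its sides, z up.
- tray_l: The second largest of four shallow square stock trays with a blue rim and a grey floor, fixed to the counter: 69 mm square inside, 75 mm outside, floor 2 mm thick, rim 8 mm above the counter. Made for the 49 mm sleeve. Origin: the centre of its underside, on the counter; x and y run along its sides, z up.
- tray_xl: The largest of four shallow square stock trays with a blue rim and a grey floor, fixed to the counter: 80 mm square inside, 86 mm outside, floor 2 mm thick, rim 8 mm above the counter. Made for the 60 mm sleeve. Origin: the centre of its underside, on the counter; x and y run along its sides, z up.
- nut_a_mid (a point): One of two loose alike hexagon nuts of bare steel, 46 mm across flats (53 mm across corners), 30 mm tall, 28 mm hole upright, to be left alone. This point is its centre, 15 mm above the counter. Sleeves, trays and nuts start at least 115 mm apart, centre to centre; the only other parts among them are a bolt, washer, key and plug, at most 36 mm tall and at least 85 mm from any of those centres.
- nut_b_mid (a point): The other of two loose alike hexagon nuts of bare steel, 46 mm across flats (53 mm across corners), 30 mm tall, 28 mm hole upright, to be left alone. This point is its centre, 15 mm above the counter. Sleeves, trays and nuts start at least 115 mm apart, centre to centre; the only other parts among them are a bolt, washer, key and plug, at most 36 mm tall and at least 85 mm from any of those centres.

How it is judged:
By the outcome, as a careful person would: the job done as asked, in the order asked, and still so for the second after the job is handed in, with the robot touching nothing.
It also fails if it takes over 120 s, if anything falls off the work surface, if the arm or the gripper's body presses on something with over 40 N, if the wrist force passes 120 N, or if a joint passes its speed limit or range.

### The arm

A 6-joint arm with a two-finger parallel gripper is mounted at the origin on the work surface. World frame = base frame: x ahead of the robot, y to its left, z up, the work surface at z = 0. Lengths are in m, angles in degrees, forces in N, time in s.
With the tool pointing down it reaches from about 0.35 to 0.875 m from the base axis. Payload 4.2 kg.
Tool frame: the origin (TCP) lies on the front face of the gripper's body, between the roots of the fingers; the fingertips stand 70 mm ahead of it and the grasp point (between the pads) lies 51 mm ahead of it; z points along the fingers, y is the line along which they close (so a half turn about z gives the same grasp; the last joint's range is limited). The gripper opens to 87 mm and grips with 3 to 60 N. Pads are 19 mm wide; open, the fingers measure 117 mm over their backs; the gripper's body (75 mm by 190 mm) begins 51 mm behind the grasp point.
Start: joints at [-60.585, 22.042, 0.453, 0, -68.411, -14.817], TCP at [0.158, -0.605, 0.292] pointing down, gripper open.
Joint ranges: [-179.83, 179.83], [-69.29, 118.12], [-61.27, 80.66], [-181.25, 117.63], [-171.15, -9.14], [-177.46, 177.46]. Speed limits (degrees/s): [159.86, 159.86, 180, 180, 180, 180].

### API

Orientations are given as a 3x3 rotation matrix whose columns are the frame's x, y, z axes.
In Python, from station import r gives the robot as it stands.
- The arm moves only by the shell command python3 -m pendant 'ROWS' [OPENING]. ROWS is JSON, a list of rows, each a list of 2 entries, a list of its own where there are three numbers: the shift along the tool's x, y, z in mm, then the turn, a rotation vector about the tool's x, y, z in rad. A call has 1 to 10 rows; each row is the pose to reach, as a shift and turn from the pose commanded when the call began, along the tool's axes at that moment; what a row does not reach only later rows make up. A row lasts 1/10 s, in which the tool goes at most 50 mm and 8.59 degrees, less where a joint would pass 70% of its speed; a pose out of reach is approached as far as the arm can. A call with a gripper value outside its range is refused whole. OPENING is the opening, from 0 (shut) to 1 (fully open), set as the call begins (- or left out, the last holds). The fingers move at their own pace and stop on an object; the grip force is fixed at half the most. Time passes only in rows, so rows that repeat a pose let the fingers close. It gives the time, the measured TCP pose, the force, the opening and the grip force at its end, in the units of the state.
- r.sense(): the state, without advancing time (a new reading comes with each control period).
- r.capture(name): name is "scene" or "top" or "wrist"; returns a dict with "frame" (384x512x3 uint8, red, green, blue), "vertical_fov" (degrees; the focal length in pixels is half the picture's height over the tangent of half this angle, whatever the lens; pixels are square), "cx", "cy" (the principal point, pixels), "rvec" (rotation vector, rad) and "tvec" (3), from world to camera coordinates, as OpenCV has them. Camera axes: x right, y down, z forward; pixel columns grow to the right and rows downward; lengths in m; the calibration is good to about 2 mm. The wrist camera is an equidistant fisheye: a pixel r from the principal point sees the ray r / f radians off the axis. A picture is of the moment at which its call begins. There is no depth.
- r.finish_job(): hands the job in; it is judged then, once.
The state is a dict: "time_s": time; "joints": joint angles; "joint_velocities": joint speeds; "effort": joint torques, N m; "tcp_pos": TCP position; "ee_rot": TCP orientation; "wrist_force": force on the tool from outside, world axes, zero at the start; "moment": the same for the moment, N m; "gripper_width": opening from 0.0 (shut) to 1.0 (fully open); "gripper_force": force on a finger pad.
Only numpy, scipy, OpenCV 4.12 (cv2) and the standard library are available. Lean on these libraries where they do the work, as an engineer would, in place of code of your own. Each camera call takes 0.05 s, during which the arm holds its last target. There are 200 camera calls.

## Working session

There is one attempt and no reset: what is moved stays moved. The work goes in short steps, Python scripts to look and compute and a shell command to move; the robot and the scene stay as the last step left them, time stands still between calls to the robot, and variables do not carry over. Pictures are saved under pics/ and viewed, at most 14 in all, crops included, and the job is handed in when it is done.

```bash
ls; mkdir -p pics; python3 - <<'E'
from station import r
import cv2
for n in("scene","top","wrist"):
    c=r.capture(n);cv2.imwrite(f"pics/{n}0.png",cv2.cvtColor(c["frame"],cv2.COLOR_RGB2BGR) )
    print(n,{k:c[k] for k in c if k!="frame"})
s=r.sense();print(s["time_s"],s["tcp_pos"],s["ee_rot"],s["gripper_width"])
E
```

```text
pics
scene {'vertical_fov': 45.04202926221777, 'cx': 254.10048977883682, 'cy': 189.075642199364, 'rvec': array([ 0.89899427,  2.43811332, -1.17849645]), 'tvec': array([ 0.40390038, -0.19532976,  1.33272206])}
top {'vertical_fov': 53.12119748688295, 'cx': 257.19151740671316, 'cy': 193.73356474622724, 'rvec': array([ 2.12848587, -2.17264505,  0.14155354]), 'tvec': array([-0.0076351 ,  0.53777346,  0.80448687])}
wrist {'vertical_fov': 65.70646984690485, 'cx': 257.55981707695554, 'cy': 187.07694974170425, 'rvec': array([-1.81243527, -2.34593709, -0.31317745]), 'tvec': array([ 0.62435769, -0.0319451 ,  0.38987243])}
0.15 [ 0.15746644 -0.60449792  0.29140446] [[-9.67747426e-01 -2.51921925e-01 -5.13191825e-04]
 [-2.51922430e-01  9.67746113e-01  1.59715394e-03]
 [ 9.42812985e-05  1.67492614e-03 -9.99998593e-01]] 0.998964253962463
```

View pics/top0.png

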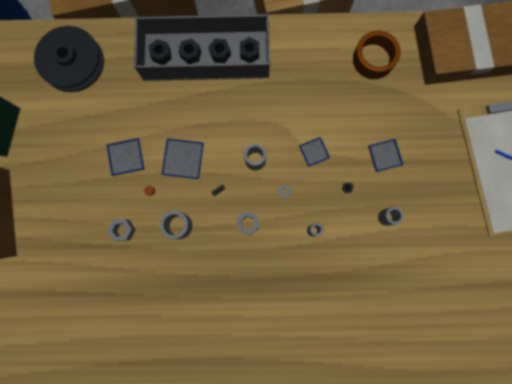

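View pics/scene0.png

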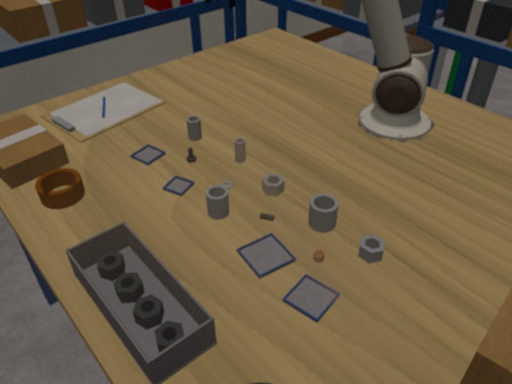

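The top view shows the trays at (125,157) L, (183,158) XL, (314,152) S and (386,155) M. The sleeves are at (176,225) XL, (255,156) L, (315,230) S and (392,215) M, and the nuts at (121,230) and (248,223). The scene view agrees with this. I'll enlarge both.

```bash
python3 - <<'E'
import cv2,numpy as np
t=cv2.imread("pics/top0.png");s=cv2.imread("pics/scene0.png")
L=cv2.resize(t[130:250,100:260],None,fx=5,fy=5,interpolation=cv2.INTER_CUBIC)
cv2.imwrite("pics/ta.png",L)
cv2.imwrite("pics/tb.png",cv2.resize(t[130:250,240:410],None,fx=4.7,fy=4.7,interpolation=cv2.INTER_CUBIC))
cv2.imwrite("pics/sa.png",cv2.resize(s[110:325,120:400],None,fx=2.75,fy=2.75,interpolation=cv2.INTER_CUBIC))
E
```

```text
(no output)
```

View pics/ta.png

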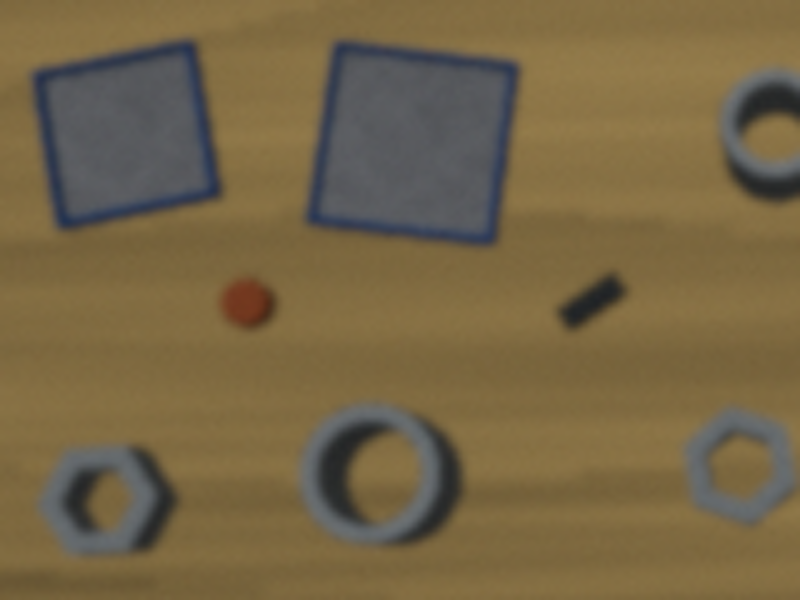

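View pics/tb.png

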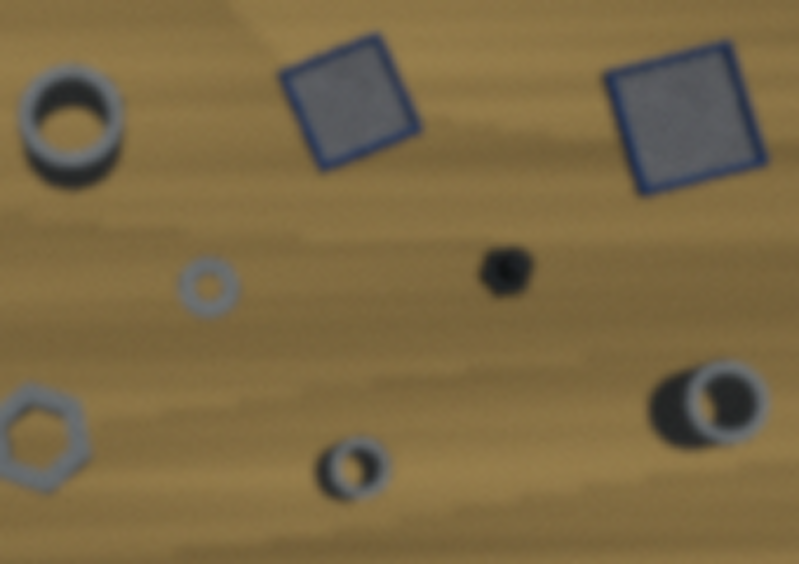

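View pics/sa.png

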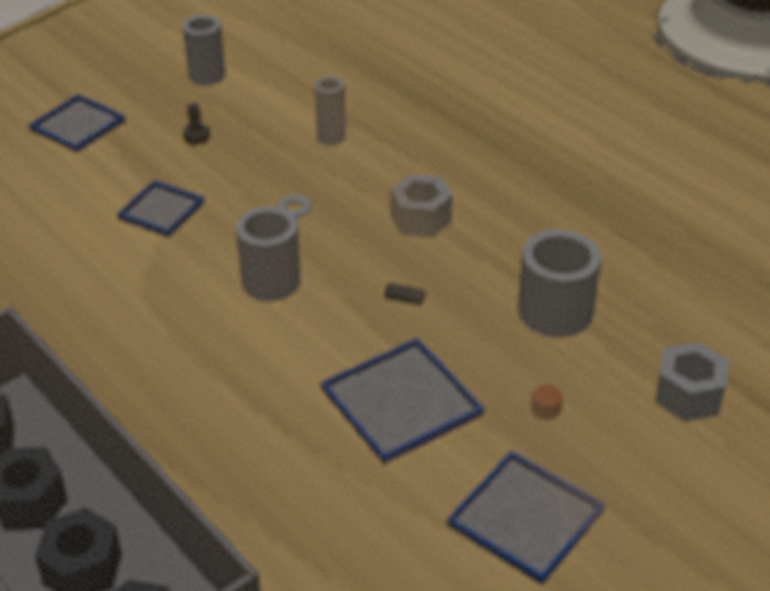

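```bash
cat > h.py <<'E'
import cv2,numpy as np
def K(c):
    f=192/np.tan(np.radians(c["vertical_fov"]/2));return np.array([[f,0,c["cx"]],[0,f,c["cy"]],[0,0,1.]])
def ray(c,p,fish=False):
    R=cv2.Rodrigues(np.array(c["rvec"]))[0];k=K(c);p=np.asarray(p,float)
    if fish:
        v=p-k[:2,2];rr=np.hypot(*v);a=rr/k[0,0];d=np.array([*(np.sin(a)*v/max(rr,1e-9)),np.cos(a)])
    else: d=np.linalg.inv(k)@np.array([*p,1])
    d=R.T@d;return -R.T@c["tvec"],d/np.linalg.norm(d)
def tri(rs):
    A=sum(np.eye(3)-np.outer(d,d) for o,d in rs);b=sum((np.eye(3)-np.outer(d,d))@o for o,d in rs)
    x=np.linalg.solve(A,b);return x,max(np.linalg.norm(np.cross(x-o,d)) for o,d in rs)
def plane(o,d,z): return o+d*(z-o[2])/d[2]
E
cat > m.py <<'E'
from h import *
from station import r
t=r.capture("top");s=r.capture("scene")
u=lambda p,k,ox,oy:((p[0]+.5)/k-.5+ox,(p[1]+.5)/k-.5+oy)
A=lambda p:u(p,5,100,130);B=lambda p:u(p,4.7,240,130);S=lambda p:u(p,2.75,120,110)
for n,a,b in[("xl",A((371,475)),S((561,257))),("l",B((72,116)),S((268,227))),("m",B((726,402)),S((203,24.5))),("s",B((357,468)),S((330,86)))]:
    x,e=tri([ray(t,a),ray(s,b)]);print(n,(x*1e3).round(1),"e",round(e*1e3,1),"top@60",(plane(*ray(t,a),.06)*1e3).round(1),"scene@60",(plane(*ray(s,b),.06)*1e3).round(1))
T={"l":(A,[(36,74),(194,41),(220,196),(62,229)],[(543,581),(448,521),(513,454),(604,507)]),
"xl":(A,[(337,41),(519,65),(495,243),(307,222)],[(385,461),(322,385),(416,340),(484,410)]),
"s":(B,[(280,72),(379,34),(422,130),(322,172)],[(118,214),(157,182),(204,201),(167,236)]),
"m":(B,[(604,73),(730,41),(769,161),(641,196)],[(30,124),(76,96),(125,120),(78,150)])}
for n,(F,p,q) in T.items():
    P=np.array([plane(*ray(t,F(x)),.008) for x in p])*1e3;Q=np.array([plane(*ray(s,S(x)),.008) for x in q])*1e3
    print("tray",n,P.mean(0).round(1),Q.mean(0).round(1))
    X=np.array([min((tri([ray(t,F(x)),ray(s,S(q[(i+k)%4]))]) for k in range(4)),key=lambda v:v[1])[0] for i,x in enumerate(p)])*1e3
    e=P[1]-P[0];print("  tri",X.mean(0).round(1),"side",np.linalg.norm(np.roll(P,-1,0)-P,axis=1).round(),"ang",np.degrees(np.arctan2(e[1],e[0])).round(1))
for n,p in[("nutA",A((110,500))),("nutB",B((40,437)))]: print(n,(plane(*ray(t,p),.03)*1e3).round())
E
python3 m.py
```

```text
xl [472.3 159.2  56.3] e 0.4 top@60 [472.4 158.1  60. ] scene@60 [475.4 162.2  60. ]
l [620.1 -15.   57.8] e 0.8 top@60 [620.2 -15.6  60. ] scene@60 [621.1 -12.   60. ]
m [ 482.4 -305.7   60.2] e 0.5 top@60 [ 482.8 -306.1   60. ] scene@60 [ 482.  -305.5   60. ]
s [ 456.7 -139.8   58.6] e 0.1 top@60 [ 456.7 -139.6   60. ] scene@60 [ 457.9 -138.    60. ]
tray l [633.8 282.6   8. ] [635.8 287.8   8. ]
  tri [634.  284.9   3.8] side [74. 74. 73. 74.] ang -79.0
tray xl [627.5 150.9   8. ] [629.1 155.4   8. ]
  tri [627.6 152.2   4.5] side [85. 84. 87. 86.] ang -98.9
tray s [ 636.9 -151.5    8. ] [ 639.  -147.2    8. ]
  tri [ 637.3 -151.6    4.6] side [52. 52. 53. 54.] ang -69.8
tray m [ 625.6 -314.5    8. ] [ 627.4 -310.7    8. ]
  tri [ 625.8 -315.1    5.2] side [64. 62. 65. 63.] ang -76.7
nutA [466. 279.  30.]
nutB [475.   2.  30.]
```

Both views agree to about 3 mm. I'll go above the small sleeve and square the tool with the world axes.

```bash
python3 -m pendant '[[[-407,375,50],[0,0,0.255]],[[-407,375,50],[0,0,0.255]],[[-407,375,50],[0,0,0.255]],[[-407,375,50],[0,0,0.255]],[[-407,375,50],[0,0,0.255]],[[-407,375,50],[0,0,0.255]],[[-407,375,50],[0,0,0.255]],[[-407,375,50],[0,0,0.255]],[[-407,375,50],[0,0,0.255]],[[-407,375,50],[0,0,0.255]]]' 1
python3 -m pendant '[[[0,0,0],[0,0,0]],[[0,0,0],[0,0,0]]]'
python3 -c "
from station import r
print(r.sense()['ee_rot'].__repr__())"
```

```text
time_s: 1.25
tcp_pos: [0.4268, -0.1852, 0.2476]
ee_rot: [[-1.0, -0.0, 0.001], [-0.0, 1.0, -0.0], [-0.001, -0.0, -1.0]]
wrist_force: [1.7, -0.4, 0.4]
gripper_width: 1.001
gripper_force: 0.0
time_s: 1.45
tcp_pos: [0.4265, -0.1861, 0.2472]
ee_rot: [[-1.0, -0.003, -0.001], [-0.003, 1.0, 0.0], [0.001, 0.0, -1.0]]
wrist_force: [0.2, -0.5, 0.1]
gripper_width: 0.999
gripper_force: 0.0
array([[-9.99996184e-01, -2.69680628e-03, -5.99066874e-04],
       [-2.69685906e-03,  9.99996360e-01,  8.73145012e-05],
       [ 5.98829223e-04,  8.89297670e-05, -9.99999817e-01]])
```

```bash
python3 -m pendant '[[[-15,23,0],[0,0,0]],[[-30,47,20],[0,0,0]],[[-30,47,20],[0,0,0]],[[-30,47,20],[0,0,0]]]'
python3 - <<'E'
from station import r
import cv2
from h import *
c=r.capture("wrist");cv2.imwrite("pics/w1.png",cv2.cvtColor(c["frame"],cv2.COLOR_RGB2BGR))
R=cv2.Rodrigues(c["rvec"])[0];print(R,-R.T@c["tvec"])
f=K(c)[0,0]
for P in([.457,-.139,.06],[.457,-.139,.0],[.637,-.151,.008]):
    v=R@np.array(P)+c["tvec"];a=np.arctan2(np.hypot(*v[:2]),v[2]);print(P,c["cx"]+f*a*v[0]/np.hypot(*v[:2]),c["cy"]+f*a*v[1]/np.hypot(*v[:2]))
E
```

```text
time_s: 1.85
tcp_pos: [0.4555, -0.1411, 0.2272]
ee_rot: [[-1.0, 0.001, -0.001], [0.001, 1.0, -0.0], [0.001, -0.0, -1.0]]
wrist_force: [-0.0, 0.2, 0.6]
gripper_width: 1.0
gripper_force: 0.0
[[ 5.38212899e-04  9.99999187e-01 -1.15569843e-03]
 [ 9.65470127e-01 -2.18553385e-04  2.60513695e-01]
 [ 2.60513230e-01 -1.25600415e-03 -9.65469461e-01]] [ 0.38484662 -0.1408237   0.31994217]
[0.457, -0.139, 0.06] 259.9436285711194 189.2183968292428
[0.457, -0.139, 0.0] 259.5840066981045 174.66516207535764
[0.637, -0.151, 0.008] 250.17480042992372 310.8083179971384
```

View pics/w1.png

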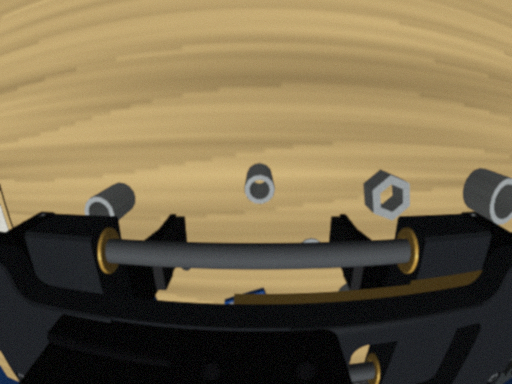

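The wrist view shows the S sleeve's top centre at about (259.5,189), against a prediction of (259.9,189.2), so the estimate holds. Descending to grasp, then lifting.

```bash
python3 -m pendant '[[[-1.5,2,40],[0,0,0]],[[-1.5,2,80],[0,0,0]],[[-1.5,2,110],[0,0,0]],[[-1.5,2,125],[0,0,0]],[[-1.5,2,134],[0,0,0]],[[-1.5,2,134],[0,0,0]],[[-1.5,2,134],[0,0,0]]]'
python3 -m pendant '[[[0,0,0],[0,0,0]],[[0,0,0],[0,0,0]],[[0,0,0],[0,0,0]],[[0,0,0],[0,0,0]],[[0,0,0],[0,0,0]],[[0,0,0],[0,0,0]],[[0,0,0],[0,0,0]],[[0,0,0],[0,0,0]]]' 0
```

```text
time_s: 2.6
tcp_pos: [0.4582, -0.1387, 0.0943]
ee_rot: [[-1.0, 0.001, 0.002], [0.001, 1.0, -0.0], [-0.002, -0.0, -1.0]]
wrist_force: [-0.3, 0.3, -0.1]
gripper_width: 1.002
gripper_force: 0.0
time_s: 3.4
tcp_pos: [0.4576, -0.1382, 0.0933]
ee_rot: [[-1.0, 0.0, -0.0], [0.0, 1.0, -0.0], [0.0, -0.0, -1.0]]
wrist_force: [-0.4, -2.7, 0.9]
gripper_width: 0.357
gripper_force: 1.0
```

```bash
python3 -m pendant '[[[0,0,0],[0,0,0]],[[0,0,0],[0,0,0]],[[0,0,0],[0,0,0]],[[0,0,0],[0,0,0]]]' 0
python3 -m pendant '[[[0,0,-8],[0,0,0]],[[0,0,-25],[0,0,0]],[[0,0,-50],[0,0,0]],[[0,0,-75],[0,0,0]],[[0,0,-90],[0,0,0]],[[0,0,-90],[0,0,0]],[[0,0,-90],[0,0,0]]]'
```

```text
time_s: 3.8
tcp_pos: [0.4577, -0.1382, 0.0934]
ee_rot: [[-1.0, 0.0, 0.0], [0.0, 1.0, 0.0], [-0.0, 0.0, -1.0]]
wrist_force: [1.3, -0.9, -0.3]
gripper_width: 0.318
gripper_force: 29.9
time_s: 4.5
tcp_pos: [0.4571, -0.138, 0.1832]
ee_rot: [[-1.0, 0.001, -0.0], [0.001, 1.0, 0.001], [0.0, 0.001, -1.0]]
wrist_force: [-0.2, 0.7, -2.5]
gripper_width: 0.316
gripper_force: 29.9
```

```bash
python3 -m pendant '[[[-20,-1,0],[0,0,0]],[[-55,-4,0],[0,0,0]],[[-95,-7,0],[0,0,0]],[[-135,-10,0],[0,0,0]],[[-165,-12,0],[0,0,0]],[[-180,-13,0],[0,0,0]],[[-180,-13,0],[0,0,0]],[[-180,-13,30],[0,0,0]],[[-180,-13,55],[0,0,0]],[[-180,-13,65],[0,0,0]]]'
python3 -m pendant '[[[0,0,0],[0,0,0]],[[0,0,0],[0,0,0]]]'
python3 - <<'E'
from station import r
import cv2
c=r.capture("scene")["frame"][150:265,130:290]
cv2.imwrite("pics/p1.png",cv2.resize(cv2.cvtColor(c,cv2.COLOR_RGB2BGR),None,fx=5,fy=5,interpolation=cv2.INTER_CUBIC))
E
```

```text
time_s: 5.5
tcp_pos: [0.6345, -0.1509, 0.1143]
ee_rot: [[-1.0, 0.001, -0.008], [0.001, 1.0, 0.001], [0.008, 0.001, -1.0]]
wrist_force: [-0.3, -0.1, -2.4]
gripper_width: 0.318
gripper_force: 29.9
time_s: 5.7
tcp_pos: [0.6378, -0.1513, 0.119]
ee_rot: [[-1.0, -0.0, 0.001], [-0.0, 1.0, -0.0], [-0.001, -0.0, -1.0]]
wrist_force: [0.1, 0.1, 0.1]
gripper_width: 0.318
gripper_force: 29.9
```

View pics/p1.png

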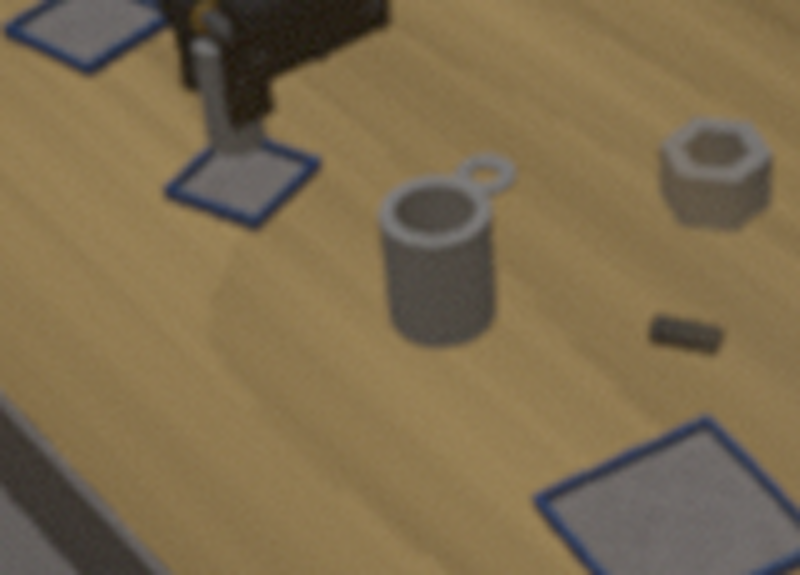

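The scene shows the S sleeve held about 24 mm up over the small tray, foot at about (238,150) in the crop. Lowering, releasing, rising, then heading to the M sleeve.

```bash
python3 -m pendant '[[[0,0,12],[0,0,0]],[[0,0,18],[0,0,0]],[[0,0,22],[0,0,0]],[[0,0,23],[0,0,0]],[[0,0,23],[0,0,0]],[[0,0,23],[0,0,0]]]'
python3 -m pendant '[[[0,0,0],[0,0,0]],[[0,0,0],[0,0,0]],[[0,0,0],[0,0,0]],[[0,0,0],[0,0,0]],[[0,0,0],[0,0,0]],[[0,0,0],[0,0,0]]]' 1
python3 -m pendant '[[[0,0,-20],[0,0,0]],[[0,0,-60],[0,0,0]],[[0,0,-100],[0,0,0]],[[0,0,-110],[0,0,0]],[[0,0,-110],[0,0,0]]]'
```

```text
time_s: 6.35
tcp_pos: [0.6377, -0.1512, 0.0955]
ee_rot: [[-1.0, 0.0, 0.0], [0.0, 1.0, 0.0], [-0.0, 0.0, -1.0]]
wrist_force: [-0.7, -0.8, -1.3]
gripper_width: 0.319
gripper_force: 29.9
time_s: 6.95
tcp_pos: [0.6377, -0.1512, 0.0954]
ee_rot: [[-1.0, 0.0, 0.0], [0.0, 1.0, -0.0], [-0.0, -0.0, -1.0]]
wrist_force: [-0.6, 0.1, 0.3]
gripper_width: 0.777
gripper_force: 0.0
time_s: 7.45
tcp_pos: [0.6386, -0.1512, 0.2081]
ee_rot: [[-1.0, 0.0, 0.005], [0.0, 1.0, -0.0], [-0.005, -0.0, -1.0]]
wrist_force: [0.0, -0.4, -0.7]
gripper_width: 0.998
gripper_force: 0.0
```

```bash
python3 -m pendant '[[[25,-25,0],[0,0,0]],[[55,-55,0],[0,0,0]],[[90,-90,0],[0,0,0]],[[120,-120,0],[0,0,0]],[[145,-145,0],[0,0,0]],[[155,-155,0],[0,0,0]],[[155,-155,0],[0,0,0]],[[155,-155,0],[0,0,0]],[[155,-155,0],[0,0,0]]]'
python3 - <<'E'
from station import r
import cv2
from h import *
c=r.capture("wrist");cv2.imwrite("pics/w2.png",cv2.cvtColor(c["frame"],cv2.COLOR_RGB2BGR)[130:250,180:340].repeat(4,0).repeat(4,1))
R=cv2.Rodrigues(c["rvec"])[0]
f=K(c)[0,0]
v=R@np.array([.4825,-.306,.06])+c["tvec"];a=np.arctan2(np.hypot(*v[:2]),v[2]);print((c["cx"]+f*a*v[0]/np.hypot(*v[:2])-180)*4,(c["cy"]+f*a*v[1]/np.hypot(*v[:2])-130)*4)
E
```

```text
time_s: 8.35
tcp_pos: [0.4835, -0.3054, 0.2049]
ee_rot: [[-1.0, -0.001, -0.0], [-0.001, 1.0, 0.0], [0.0, 0.0, -1.0]]
wrist_force: [-0.4, 1.0, -0.2]
gripper_width: 0.997
gripper_force: 0.0
307.37547774638347 253.5575424690105
```

View pics/w2.png

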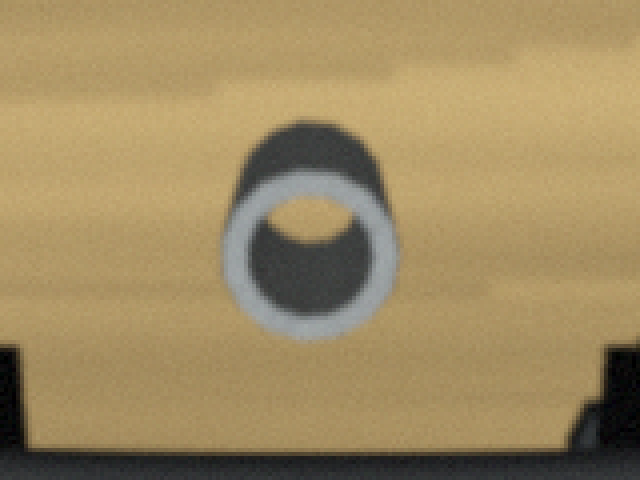

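The M rim centre is at (311,254) in the crop, against a prediction of (307,254). That is within 1 mm, so I'll grasp.

```bash
python3 -m pendant '[[[0.5,0,35],[0,0,0]],[[0.5,0,75],[0,0,0]],[[0.5,0,100],[0,0,0]],[[0.5,0,111.5],[0,0,0]],[[0.5,0,111.5],[0,0,0]],[[0.5,0,111.5],[0,0,0]]]'
python3 -m pendant '[[[0,0,0],[0,0,0]],[[0,0,0],[0,0,0]],[[0,0,0],[0,0,0]],[[0,0,0],[0,0,0]],[[0,0,0],[0,0,0]],[[0,0,0],[0,0,0]],[[0,0,0],[0,0,0]],[[0,0,0],[0,0,0]],[[0,0,0],[0,0,0]],[[0,0,0],[0,0,0]]]' 0
python3 -m pendant '[[[0,0,-8],[0,0,0]],[[0,0,-25],[0,0,0]],[[0,0,-50],[0,0,0]],[[0,0,-75],[0,0,0]],[[0,0,-90],[0,0,0]],[[0,0,-90],[0,0,0]],[[0,0,-90],[0,0,0]]]'
```

```text
time_s: 9.0
tcp_pos: [0.4833, -0.3062, 0.0948]
ee_rot: [[-1.0, -0.001, 0.002], [-0.001, 1.0, -0.001], [-0.002, -0.001, -1.0]]
wrist_force: [0.3, -0.1, -0.2]
gripper_width: 0.999
gripper_force: 0.0
time_s: 10.0
tcp_pos: [0.4821, -0.3061, 0.0939]
ee_rot: [[-1.0, 0.0, -0.0], [0.0, 1.0, 0.0], [0.0, 0.0, -1.0]]
wrist_force: [-1.2, 0.4, -0.2]
gripper_width: 0.421
gripper_force: 30.0
time_s: 10.7
tcp_pos: [0.4816, -0.3058, 0.1834]
ee_rot: [[-1.0, 0.001, -0.001], [0.001, 1.0, 0.001], [0.001, 0.001, -1.0]]
wrist_force: [-1.3, 0.8, -3.6]
gripper_width: 0.426
gripper_force: 30.0
```

```bash
python3 -m pendant '[[[-15,-1,0],[0,0,0]],[[-45,-2,0],[0,0,0]],[[-80,-4,0],[0,0,0]],[[-115,-6,0],[0,0,0]],[[-135,-7,0],[0,0,0]],[[-144,-7,0],[0,0,0]],[[-144,-7,0],[0,0,0]],[[-144,-7,30],[0,0,0]],[[-144,-7,55],[0,0,0]],[[-144,-7,68],[0,0,0]]]'
python3 -m pendant '[[[0,0,0],[0,0,0]],[[0,0,0],[0,0,0]],[[0,0,10],[0,0,0]],[[0,0,16],[0,0,0]],[[0,0,19],[0,0,0]],[[0,0,19.5],[0,0,0]],[[0,0,19.5],[0,0,0]],[[0,0,19.5],[0,0,0]]]'
```

```text
time_s: 11.7
tcp_pos: [0.6232, -0.3127, 0.1129]
ee_rot: [[-1.0, 0.001, -0.006], [0.001, 1.0, 0.002], [0.006, 0.002, -1.0]]
wrist_force: [-0.9, 0.6, -2.6]
gripper_width: 0.422
gripper_force: 30.0
time_s: 12.5
tcp_pos: [0.6263, -0.3133, 0.0966]
ee_rot: [[-1.0, 0.0, 0.0], [0.0, 1.0, -0.0], [-0.0, -0.0, -1.0]]
wrist_force: [-0.2, 0.6, -2.7]
gripper_width: 0.423
gripper_force: 30.0
```

```bash
python3 -m pendant '[[[0,0,0.6],[0,0,0]],[[0,0,0.6],[0,0,0]]]'
python3 -m pendant '[[[0,0,0],[0,0,0]],[[0,0,0],[0,0,0]],[[0,0,0],[0,0,0]],[[0,0,0],[0,0,0]],[[0,0,0],[0,0,0]],[[0,0,0],[0,0,0]]]' 1
python3 -m pendant '[[[0,0,-20],[0,0,0]],[[0,0,-60],[0,0,0]],[[0,0,-100],[0,0,0]],[[0,0,-110],[0,0,0]],[[0,0,-110],[0,0,0]]]'
python3 -m pendant '[[[0,30,0],[0,0,0]],[[0,75,0],[0,0,0]],[[0,120,0],[0,0,0]],[[3,165,0],[0,0,0]],[[6,210,0],[0,0,0]],[[6,255,0],[0,0,0]],[[6,285,0],[0,0,0]],[[6,299,0],[0,0,0]],[[6,299,0],[0,0,0]],[[6,299,0],[0,0,0]]]'
python3 - <<'E'
from station import r
import cv2
from h import *
r.capture("wrist");c=r.capture("wrist");cv2.imwrite("pics/w3.png",cv2.cvtColor(c["frame"],cv2.COLOR_RGB2BGR)[130:250,180:340].repeat(4,0).repeat(4,1))
R=cv2.Rodrigues(c["rvec"])[0]
f=K(c)[0,0]
v=R@np.array([.620,-.014,.06])+c["tvec"];a=np.arctan2(np.hypot(*v[:2]),v[2]);print((c["cx"]+f*a*v[0]/np.hypot(*v[:2])-180)*4,(c["cy"]+f*a*v[1]/np.hypot(*v[:2])-130)*4, r.sense()["tcp_pos"])
c=r.capture("scene")["frame"][120:240,120:280]
cv2.imwrite("pics/p2.png",cv2.resize(cv2.cvtColor(c,cv2.COLOR_RGB2BGR),None,fx=5,fy=5,interpolation=cv2.INTER_CUBIC))
E
```

```text
time_s: 12.7
tcp_pos: [0.6262, -0.3132, 0.096]
ee_rot: [[-1.0, 0.0, 0.0], [0.0, 1.0, -0.0], [-0.0, -0.0, -1.0]]
wrist_force: [0.6, -0.6, -1.7]
gripper_width: 0.419
gripper_force: 30.0
time_s: 13.3
tcp_pos: [0.6261, -0.3132, 0.0959]
ee_rot: [[-1.0, 0.0, 0.0], [0.0, 1.0, -0.0], [-0.0, -0.0, -1.0]]
wrist_force: [-0.2, -0.1, 0.7]
gripper_width: 0.881
gripper_force: 0.0
time_s: 13.8
tcp_pos: [0.627, -0.3135, 0.2087]
ee_rot: [[-1.0, 0.0, 0.005], [0.0, 1.0, -0.002], [-0.005, -0.002, -1.0]]
wrist_force: [0.3, -0.4, -0.2]
gripper_width: 0.999
gripper_force: 0.0
time_s: 14.8
tcp_pos: [0.6198, -0.0147, 0.2047]
ee_rot: [[-1.0, 0.0, -0.002], [0.0, 1.0, -0.0], [0.002, -0.0, -1.0]]
wrist_force: [-0.4, -0.0, -0.9]
gripper_width: 0.999
gripper_force: 0.0
316.6907778514876 259.347675938449 [ 0.61995583 -0.01550529  0.20518246]
```

View pics/w3.png

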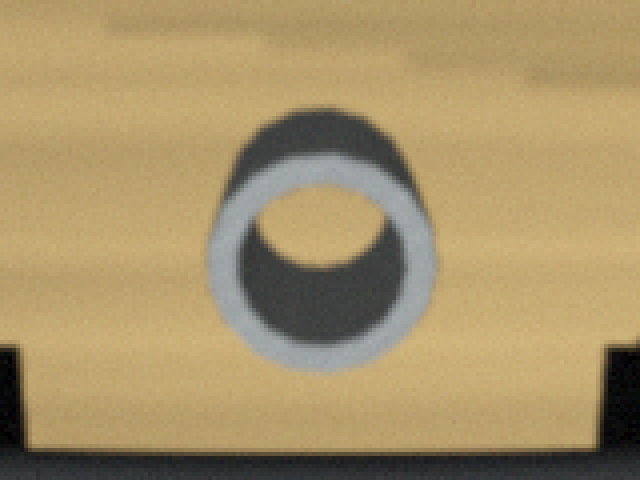

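View pics/p2.png

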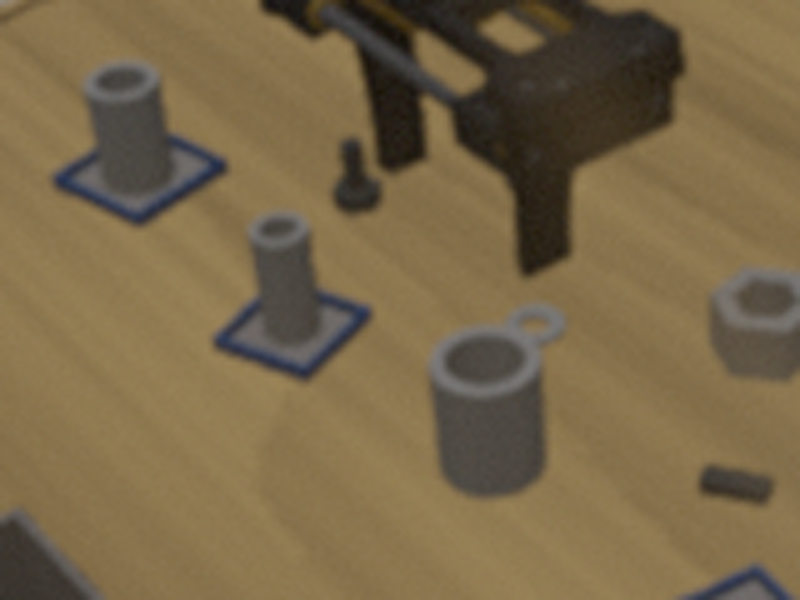

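S and M stand upright and centred in their trays. The L rim centre is at (323,260) against a prediction of (317,259), about 1.3 mm to +y. Grasping L.

```bash
python3 -m pendant '[[[0,2,35],[0,0,0]],[[0,2,75],[0,0,0]],[[0,2,100],[0,0,0]],[[0,2,111.5],[0,0,0]],[[0,2,111.5],[0,0,0]],[[0,2,111.5],[0,0,0]]]'
python3 -m pendant '[[[0,0,0],[0,0,0]],[[0,0,0],[0,0,0]],[[0,0,0],[0,0,0]],[[0,0,0],[0,0,0]],[[0,0,0],[0,0,0]],[[0,0,0],[0,0,0]],[[0,0,0],[0,0,0]],[[0,0,0],[0,0,0]],[[0,0,0],[0,0,0]],[[0,0,0],[0,0,0]]]' 0
python3 -m pendant '[[[0,0,-8],[0,0,0]],[[0,0,-25],[0,0,0]],[[0,0,-50],[0,0,0]],[[0,0,-75],[0,0,0]],[[0,0,-100],[0,0,0]],[[0,0,-110],[0,0,0]],[[0,0,-110],[0,0,0]],[[0,0,-110],[0,0,0]]]'
```

```text
time_s: 15.55
tcp_pos: [0.6211, -0.0126, 0.0954]
ee_rot: [[-1.0, 0.001, 0.002], [0.001, 1.0, -0.0], [-0.002, -0.0, -1.0]]
wrist_force: [0.2, -0.1, 0.9]
gripper_width: 1.0
gripper_force: 0.0
time_s: 16.55
tcp_pos: [0.6201, -0.0123, 0.0944]
ee_rot: [[-1.0, 0.0, -0.0], [0.0, 1.0, -0.0], [0.0, -0.0, -1.0]]
wrist_force: [-1.3, -1.0, 2.5]
gripper_width: 0.545
gripper_force: 29.9
time_s: 17.35
tcp_pos: [0.6192, -0.0121, 0.2027]
ee_rot: [[-1.0, 0.001, -0.003], [0.001, 1.0, 0.0], [0.003, 0.0, -1.0]]
wrist_force: [-0.2, -0.8, -5.1]
gripper_width: 0.548
gripper_force: 29.9
```

```bash
python3 -m pendant '[[[-1,20,0],[0,0,0]],[[-3,55,0],[0,0,0]],[[-5,95,0],[0,0,0]],[[-7,135,0],[0,0,0]],[[-9,175,0],[0,0,0]],[[-11,215,0],[0,0,0]],[[-13,255,0],[0,0,0]],[[-15,285,0],[0,0,0]],[[-15,297,0],[0,0,0]],[[-15,297,0],[0,0,0]]]'
python3 -m pendant '[[[0,0,15],[0,0,0]],[[0,0,45],[0,0,0]],[[0,0,70],[0,0,0]],[[0,0,85],[0,0,0]],[[0,0,85],[0,0,0]],[[0,0,95],[0,0,0]],[[0,0,103],[0,0,0]],[[0,0,106],[0,0,0]],[[0,0,107],[0,0,0]],[[0,0,107],[0,0,0]]]'
python3 -m pendant '[[[0,0,0],[0,0,0]],[[0,0,0],[0,0,0]]]'
```

```text
time_s: 18.35
tcp_pos: [0.6343, 0.2863, 0.2016]
ee_rot: [[-1.0, -0.002, -0.003], [-0.002, 1.0, -0.002], [0.003, -0.002, -1.0]]
wrist_force: [-0.2, -0.9, -4.3]
gripper_width: 0.548
gripper_force: 29.9
time_s: 19.35
tcp_pos: [0.6354, 0.285, 0.0976]
ee_rot: [[-1.0, 0.0, 0.001], [0.0, 1.0, 0.0], [-0.001, 0.0, -1.0]]
wrist_force: [0.7, 0.7, -4.9]
gripper_width: 0.545
gripper_force: 29.9
time_s: 19.55
tcp_pos: [0.6354, 0.285, 0.0978]
ee_rot: [[-1.0, 0.0, 0.001], [0.0, 1.0, 0.0], [-0.001, 0.0, -1.0]]
wrist_force: [0.0, -0.5, -4.0]
gripper_width: 0.554
gripper_force: 29.9
```

```bash
python3 -m pendant '[[[0,0,1],[0,0,0]],[[0,0,1.3],[0,0,0]],[[0,0,1.3],[0,0,0]]]'
python3 -m pendant '[[[0,0,0],[0,0,0]],[[0,0,0],[0,0,0]],[[0,0,0],[0,0,0]],[[0,0,0],[0,0,0]],[[0,0,0],[0,0,0]],[[0,0,0],[0,0,0]],[[0,0,0],[0,0,0]]]' 1
python3 -m pendant '[[[0,0,-20],[0,0,0]],[[0,0,-60],[0,0,0]],[[0,0,-100],[0,0,0]],[[0,0,-110],[0,0,0]],[[0,0,-110],[0,0,0]]]'
python3 -m pendant '[[[25,-20,0],[0,0,0]],[[60,-46,0],[0,0,0]],[[95,-74,0],[0,0,0]],[[130,-100,0],[0,0,0]],[[152,-118,0],[0,0,0]],[[162,-125,0],[0,0,0]],[[162,-125,0],[0,0,0]],[[162,-125,0],[0,0,0]],[[162,-125,0],[0,0,0]]]'
python3 - <<'E'
from station import r
import cv2
from h import *
r.capture("wrist");c=r.capture("wrist");cv2.imwrite("pics/w4.png",cv2.cvtColor(c["frame"],cv2.COLOR_RGB2BGR)[130:250,180:340].repeat(4,0).repeat(4,1))
R=cv2.Rodrigues(c["rvec"])[0]
f=K(c)[0,0]
v=R@np.array([.473,.160,.06])+c["tvec"];a=np.arctan2(np.hypot(*v[:2]),v[2]);print((c["cx"]+f*a*v[0]/np.hypot(*v[:2])-180)*4,(c["cy"]+f*a*v[1]/np.hypot(*v[:2])-130)*4, r.sense()["tcp_pos"])
E
```

```text
time_s: 19.85
tcp_pos: [0.6354, 0.285, 0.0965]
ee_rot: [[-1.0, 0.0, 0.001], [0.0, 1.0, 0.0], [-0.001, 0.0, -1.0]]
wrist_force: [-0.5, -0.4, -1.9]
gripper_width: 0.55
gripper_force: 29.9
time_s: 20.55
tcp_pos: [0.6352, 0.2848, 0.096]
ee_rot: [[-1.0, 0.0, 0.0], [0.0, 1.0, 0.0], [-0.0, 0.0, -1.0]]
wrist_force: [0.4, 1.0, 0.1]
gripper_width: 0.986
gripper_force: 0.0
time_s: 21.05
tcp_pos: [0.636, 0.2853, 0.2089]
ee_rot: [[-1.0, 0.0, 0.004], [0.0, 1.0, 0.003], [-0.004, 0.003, -1.0]]
wrist_force: [0.2, 0.3, -1.2]
gripper_width: 1.0
gripper_force: 0.0
time_s: 21.95
tcp_pos: [0.4743, 0.1608, 0.2056]
ee_rot: [[-1.0, -0.0, 0.0], [-0.0, 1.0, 0.0], [-0.0, 0.0, -1.0]]
wrist_force: [0.8, 0.0, 0.1]
gripper_width: 1.002
gripper_force: 0.0
307.1792552976667 251.21095528790795 [0.47405202 0.16057635 0.20556864]
```

View pics/w4.png

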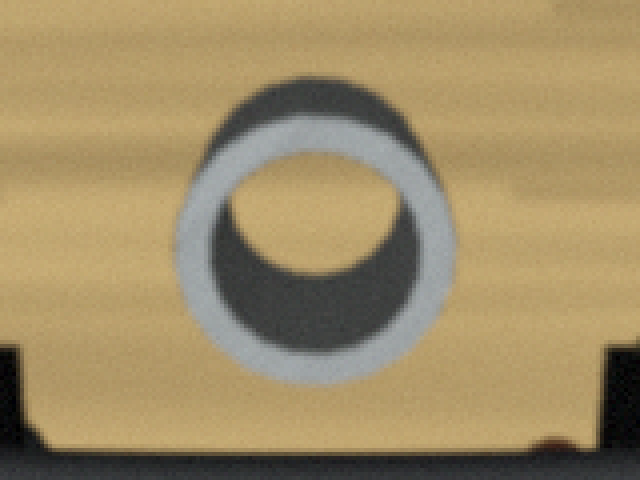

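The XL rim centre is at (316,250) against a prediction of (307,251), about 2 mm to +y. Grasping with that correction.

```bash
python3 -m pendant '[[[1,1.5,35],[0,0,0]],[[1,1.5,75],[0,0,0]],[[1,1.5,100],[0,0,0]],[[1,1.5,112],[0,0,0]],[[1,1.5,112],[0,0,0]],[[1,1.5,112],[0,0,0]]]'
python3 -m pendant '[[[0,0,0],[0,0,0]],[[0,0,0],[0,0,0]],[[0,0,0],[0,0,0]],[[0,0,0],[0,0,0]],[[0,0,0],[0,0,0]],[[0,0,0],[0,0,0]],[[0,0,0],[0,0,0]],[[0,0,0],[0,0,0]],[[0,0,0],[0,0,0]],[[0,0,0],[0,0,0]]]' 0
python3 -m pendant '[[[0,0,-8],[0,0,0]],[[0,0,-25],[0,0,0]],[[0,0,-50],[0,0,0]],[[0,0,-75],[0,0,0]],[[0,0,-90],[0,0,0]],[[0,0,-90],[0,0,0]],[[0,0,-90],[0,0,0]]]'
```

```text
time_s: 22.65
tcp_pos: [0.4728, 0.1618, 0.094]
ee_rot: [[-1.0, -0.0, 0.0], [-0.0, 1.0, -0.0], [-0.0, -0.0, -1.0]]
wrist_force: [0.6, 0.2, 0.8]
gripper_width: 1.003
gripper_force: 0.0
time_s: 23.65
tcp_pos: [0.4723, 0.1614, 0.0944]
ee_rot: [[-1.0, -0.0, 0.0], [-0.0, 1.0, 0.0], [-0.0, 0.0, -1.0]]
wrist_force: [-1.5, -1.0, 6.2]
gripper_width: 0.676
gripper_force: 30.0
time_s: 24.35
tcp_pos: [0.4712, 0.1609, 0.183]
ee_rot: [[-1.0, 0.001, -0.002], [0.001, 1.0, -0.0], [0.002, -0.0, -1.0]]
wrist_force: [-0.3, 0.0, -5.4]
gripper_width: 0.68
gripper_force: 30.0
```

```bash
python3 -m pendant '[[[-15,-1,0],[0,0,0]],[[-45,-2,0],[0,0,0]],[[-80,-4,0],[0,0,0]],[[-115,-6,0],[0,0,0]],[[-145,-8,0],[0,0,0]],[[-156,-8,0],[0,0,0]],[[-156,-8,0],[0,0,0]],[[-156,-8,30],[0,0,0]],[[-156,-8,55],[0,0,0]],[[-156,-8,68],[0,0,0]]]'
python3 -m pendant '[[[0,0,0],[0,0,0]],[[0,0,0],[0,0,0]],[[0,0,10],[0,0,0]],[[0,0,15],[0,0,0]],[[0,0,18],[0,0,0]],[[0,0,18],[0,0,0]],[[0,0,18],[0,0,0]],[[0,0,18],[0,0,0]]]'
```

```text
time_s: 25.35
tcp_pos: [0.6251, 0.1526, 0.1123]
ee_rot: [[-1.0, 0.001, -0.007], [0.001, 1.0, -0.003], [0.007, -0.003, -1.0]]
wrist_force: [-0.4, -0.6, -4.7]
gripper_width: 0.676
gripper_force: 30.0
time_s: 26.15
tcp_pos: [0.6284, 0.1534, 0.0983]
ee_rot: [[-1.0, 0.0, 0.001], [0.0, 1.0, 0.0], [-0.001, 0.0, -1.0]]
wrist_force: [-0.8, 0.3, -5.0]
gripper_width: 0.675
gripper_force: 30.0
```

```bash
python3 -m pendant '[[[0,0,1],[0,0,0]],[[0,0,1.7],[0,0,0]],[[0,0,1.7],[0,0,0]]]'
python3 -m pendant '[[[0,0,0],[0,0,0]],[[0,0,0],[0,0,0]],[[0,0,0],[0,0,0]],[[0,0,0],[0,0,0]],[[0,0,0],[0,0,0]],[[0,0,0],[0,0,0]],[[0,0,0],[0,0,0]]]' 1
python3 -m pendant '[[[0,0,-20],[0,0,0]],[[0,0,-60],[0,0,0]],[[0,0,-100],[0,0,0]],[[0,0,-130],[0,0,0]],[[0,0,-130],[0,0,0]]]'
python3 -m pendant '[[[40,0,0],[0,0,0]],[[80,0,0],[0,0,0]],[[120,0,0],[0,0,0]],[[160,0,0],[0,0,0]],[[180,0,0],[0,0,0]],[[180,0,0],[0,0,0]],[[180,0,0],[0,0,0]],[[180,0,0],[0,0,0]]]'
python3 - <<'E'
from station import r
import cv2
c=r.capture("scene")["frame"]
cv2.imwrite("pics/f.png",cv2.resize(cv2.cvtColor(c,cv2.COLOR_RGB2BGR)[120:330,120:400],None,fx=2.75,fy=2.75,interpolation=cv2.INTER_CUBIC))
c=r.capture("top")["frame"]
cv2.imwrite("pics/ft.png",cv2.resize(cv2.cvtColor(c,cv2.COLOR_RGB2BGR)[120:250,100:410],None,fx=2.5,fy=2.5,interpolation=cv2.INTER_CUBIC))
E
```

```text
time_s: 26.45
tcp_pos: [0.6283, 0.1533, 0.0966]
ee_rot: [[-1.0, 0.0, 0.0], [0.0, 1.0, 0.0], [-0.0, 0.0, -1.0]]
wrist_force: [-0.4, 0.7, -3.2]
gripper_width: 0.675
gripper_force: 30.0
time_s: 27.15
tcp_pos: [0.6283, 0.1533, 0.0963]
ee_rot: [[-1.0, 0.0, 0.0], [0.0, 1.0, 0.0], [-0.0, 0.0, -1.0]]
wrist_force: [-0.1, 0.2, 0.2]
gripper_width: 0.997
gripper_force: 0.0
time_s: 27.65
tcp_pos: [0.6304, 0.1541, 0.2323]
ee_rot: [[-1.0, -0.001, 0.011], [-0.001, 1.0, 0.004], [-0.011, 0.004, -1.0]]
wrist_force: [0.7, -0.4, 0.3]
gripper_width: 0.997
gripper_force: 0.0
time_s: 28.45
tcp_pos: [0.4491, 0.1536, 0.2262]
ee_rot: [[-1.0, 0.0, 0.0], [0.0, 1.0, 0.0], [-0.0, 0.0, -1.0]]
wrist_force: [-0.5, -0.3, -0.8]
gripper_width: 1.0
gripper_force: 0.0
```

View pics/f.png

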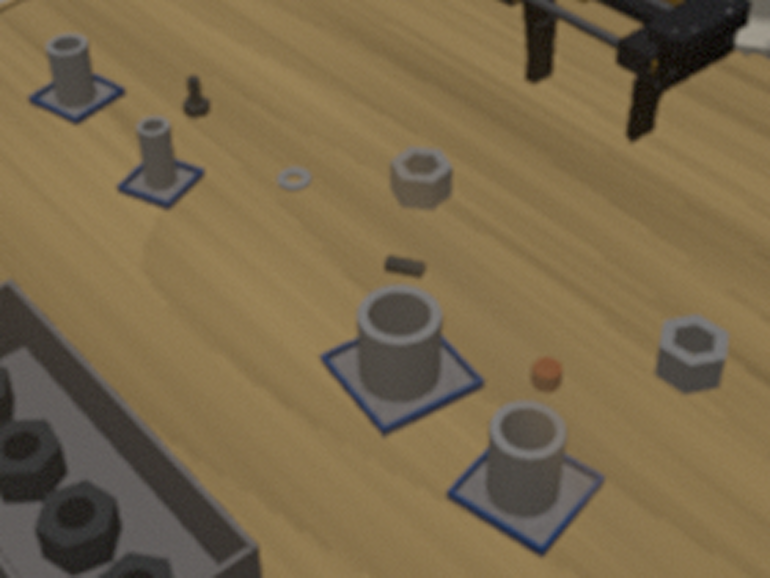

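View pics/ft.png

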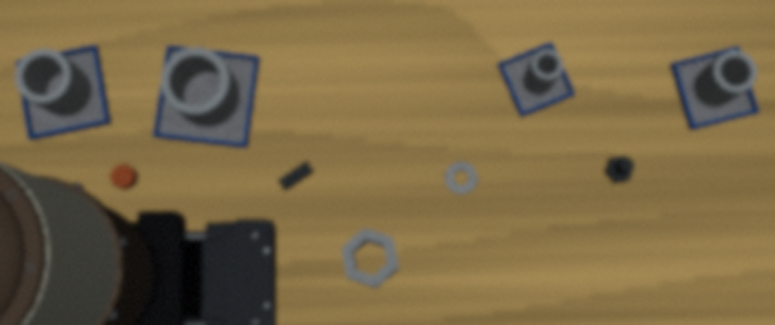

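All four sleeves stand upright and centred in their matching trays, both nuts are untouched, and the arm is clear. Handing in.

```bash
python3 -c "
from station import r
print(r.finish_job())"
```

```text
the job is handed in; nothing more can be done
None
```

I handed the job in at about 28.5 s: the final pictures show all four sleeves upright in the trays of their own size, placed smallest to largest, and both nuts where they started.

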